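Unhook a snap gauge from a barbed hook and stand it in its rest

ROBOT

A 6-joint arm with a two-finger parallel gripper is mounted at the origin on a cart in front of the work surface, level with it; the furniture and walls round the work are solid. World frame = base frame: x ahead of the robot, y to its left, z up, the work surface at z = 0. Lengths are in mm, angles in degrees, forces in N, time in s.
With the tool pointing down it reaches from about 350 to 850 mm from the base axis. Payload 8.1 kg.
Tool frame: the origin (TCP) lies between the finger pads; the fingertips stand 22 mm ahead of it and the grasp point (between the pads) lies 3 mm ahead of it; z points along the fingers, y is the line along which they close (so a half turn about z gives the same grasp; the last joint's range is limited). The gripper opens to 85 mm and grips with 20 to 120 N. Pads are 22 mm wide; open, the fingers measure 114 mm over their backs; the gripper's body (76 mm by 85 mm) begins 54 mm behind the grasp point. The pads swing forward as they close: fully open they stand 13 mm farther back than shut.
Start: joints at [-75.252, 7.471, 85.268, -0, 87.261, -4.893], TCP at [201.695, -565.088, 253.292] pointing down, gripper open.
Joint ranges: [-169.43, 169.43], [-51.17, 129.36], [1.28, 143.12], [-76.62, 256.62], [0, 156.53], [-152.29, 152.29]. Speed limits (degrees/s): [136.94, 136.94, 159.86, 180, 180, 180].

INTERFACE

Orientations are given as [roll, pitch, yaw] about the fixed x, y, z axes, in that order (R = Rz(yaw) Ry(pitch) Rx(roll)).
In Python, from bench import r, vision gives the robot as it stands.
- The arm moves only by the tool step_arm, never from a script. Its argument "targets" is a list that holds one entry, the list of rows, each a list of 6 numbers: the shift along the world's x, y, z in mm, then the turn, a rotation vector about the world's x, y, z in rad. In form: [[[x, y, z, rx, ry, rz], ...]]. A call has 1 to 12 rows; each row is the pose to reach, as a shift and turn from the pose commanded when the call began; what a row does not reach only later rows make up. A row lasts 1/12 s, in which the tool goes at most 41.7 mm and 7.16 degrees, less where a joint would pass 70% of its speed; a pose out of reach is approached as far as the arm can. A call with a gripper value outside its range is refused whole. "fingers" is the gripper's target within -1 to 1 (shut at 1, half-way at 0, fully open at -1), set as the call begins (left out, the last holds). The fingers move at their own pace and stop on an object; "newtons" is the grip in N (left out, the last holds). Time passes only in rows, so rows that repeat a pose let the fingers close. It gives the time, the measured TCP pose, the force, the opening and the grip force at its end, in the units of the state.
- r.sense(): the state, without advancing time (a new reading comes with each control period).
- vision.snapshot(name): name is "side" or "top" or "wrist"; returns a dict with "img" (420x560x3 uint8, blue, green, red), "mtx" (3x3 intrinsics, pixels), "eye" and "attitude" of the camera in the world. Camera axes: x right, y up, looking along -z (the intrinsics and any distortion apply to the point x, -y, -z); pixel columns grow to the right and rows downward; lengths in mm; the calibration is good to about 2 mm. A picture is of the moment at which its call begins. There is no depth.
- r.hand_in(): hands the job in; it is judged then, once.
The state is a dict: "time": time; "joint_pos": joint angles; "qd": joint speeds; "joint_efforts": joint torques, N m; "tool_pos": TCP position; "tcp_rot": TCP orientation; "ft_force": force on the tool from outside, world axes, zero at the start; "wrist_torque": the same for the moment, N m; "finger_gap": finger opening in mm; "grip_force": force on a finger pad.
Only numpy, scipy, OpenCV 4.12 (cv2) and the standard library are available. Lean on these libraries where they do the work, as an engineer would, in place of code of your own. Each camera call takes 0.05 s, during which the arm holds its last target. There are 200 camera calls.

TASK

Take the steel snap gauge off the barbed hook: lift it, tilt it to match the rising end of the hook and draw it out gently over the barb, never putting more than about 15 N on the hook once you have gripped it. Then stand it upright, prongs down, fully home in the slotted rest. Leave the ring gauge, the V-block and the loupe where they are.

Things in the scene. Friction and masses are not known exactly. Their poses are not given: they have to be found in the camera images.
- hook_stand: Fixed steel stand: base plate 90 x 70 x 10 mm, round post 16 mm thick and 158 mm tall, and a hook at its top. Origin: under the post axis, on the table; z up. The hook points along this frame's -x and lies in its x-z plane: a level tube, then a thinner level rod that telescopes out of it, a bend, a rising end and a barb on that (see the next two points).
- tube_end (a point): End of the level tube (8 mm thick, axis at z = 150 mm) at x = -55 mm of the stand; axes as the stand's. From here the 7 mm rod runs on level, on the same axis, to the bend. How far it is drawn out differs each time and is not measured: the bend lies 5 to 75 mm beyond this point and holds firmly. Find it by sight, or slide the gauge gently out until its eye stops on the rising piece.
- hook_root (a point): Where the hook's axis leaves the post, 150 mm up (the rod may stick out up to 12 mm behind); axes as the stand's. Beyond the bend the rod rises at 30 degrees towards -x for 26 mm along its axis (round end 3.5 mm more). From that end a 5 mm thick pin, the barb, runs 7 mm back and 7.5 mm square off the upper side. Square to the rising axis the hook takes up 3.5 mm below it to 10 mm above it.
- gauge_mid (a point): Centre of the snap gauge, a loose steel plate 44 mm wide (its y), 110 mm tall (its z, up), 10 mm thick (its x), about 0.22 kg; black pads on both faces. The lower 40 mm are two prongs 13 mm wide, with an open mouth between. This point is 55 mm above the prong ends. Take it from above by its two side edges near the top, beside the eye. At the start its x runs along the hook's x.
- gauge_eye (a point): Centre of the gauge's eye, 32 mm above its centre; axes as there. The eye is a through hole 14 mm wide, 16 mm high, with 15 mm of plate above; it hangs by its upper edge on the tube. To pass the barb tilt the gauge about its y, square to the rising piece within 7 degrees (30 degrees, top towards the post, foot outwards), this point about 3 mm square above the rising axis.
- rest: Fixed aluminium slotted block, 86 mm long (its x), 46 mm wide (its y), 35 mm high, with two low screwed feet at the ends (124 mm long over them). Origin: centre of its underside; z up. In its top is one slot, 51 mm along x by 14 mm along y, 28 mm deep (slot floor 7 mm above the table). The gauge stands in it on its prongs with its 44 mm width along the slot, either face to the front.
- rest_mouth (a point): Centre of the slot's mouth in the top of the rest, 35 mm above the table; axes as the rest's.
- ring_gauge_mid (a point): Centre of the loose plain ring gauge, 55 mm across, 18 mm high. A bystander.
- v_block_1_mid (a point): Centre of the loose steel V-block, 40 x 45 x 36 mm. A bystander.
- loupe_mid (a point): Centre of the loose black loupe, 37 mm across, 30 mm high. A bystander.
- gauge: The same snap gauge again, with its origin at the centre of its lower end (between the prong ends), axes as at its centre point.
Not all that is in view belongs to the job. Several things have the shape of the hook_stand; the one meant has the colours described above.

How it is judged (in metres and radians):
On the way:
1. the gauge is off the hook and clear of its tip (distance between gauge_mid and hook_stand above 0.24 m and contact force between hook_stand and anything else below 0.3 N), for 0.1 s.
At the end, for the whole second after the job is handed in: The gauge stands prongs down in the slot of the rest, on the slot's floor (its centre within 4 mm of the seated height of 62 mm, 8 mm along and 12 mm across of the rest's centre), within 0.2 rad of upright, released and at rest (x of gauge_mid in the frame of rest between -0.008 and 0.008 m and y of gauge_mid in the frame of rest between -0.012 and 0.012 m and z of gauge_mid in the frame of rest between 0.055 and 0.066 m and angle between gauge_mid's own z axis and vertical below 0.2 rad and linear speed of gauge below 0.02 m/s); the robot touches nothing.
It fails at once if the hook is loaded with more than 15 N once the gauge has been moved over 5 mm from where it hung (the moment of gripping does not count) (contact force between hook_stand and anything else above 15 N and distance of gauge_mid from where it was at the start of the episode above 0.005 m).
It fails at once if the ring gauge is moved by more than 15 mm (distance of ring_gauge_mid from where it was at the start of the episode above 0.015 m).
It fails at once if the V-block is moved by more than 15 mm (distance of v_block_1_mid from where it was at the start of the episode above 0.015 m).
It fails at once if the loupe is moved by more than 15 mm (distance of loupe_mid from where it was at the start of the episode above 0.015 m).
It also fails if it takes over 64 s, if anything falls off the work surface, if the arm or the gripper's body presses on something with over 40 N, if the wrist force passes 120 N, or if a joint passes its speed limit or range.

## Working session

There is one attempt and no reset: what is moved stays moved. The work goes in short steps, Python scripts to look and compute and a tool call to move; the robot and the scene stay as the last step left them, time stands still between calls to the robot, and variables do not carry over. Pictures are saved under pics/ and viewed, at most 14 in all, crops included, and the job is handed in when it is done.

Besides the shell and the picture viewer there is one more tool, called after ">>>" as a command line: name --argument value ..., lists and objects as JSON in quotes. step_arm: Moves the arm, as the interface text tells. Its arguments: {"type":"object","properties":{"targets":{"type":"array"},"fingers":{"type":"number"},"newtons":{"type":"number"}},"required":["targets"]}

```bash
mkdir -p pics; ls; cat > h.py <<'E'
import numpy as np, cv2
from scipy.spatial.transform import Rotation as R
from bench import r, vision
def rot(a):
    a=np.array(a,float)
    if a.shape==(3,3): return a
    if a.shape==(4,): return R.from_quat(a).as_matrix()
    return R.from_euler('xyz',a,degrees=True).as_matrix()
def ray(s,u,v):
    K=np.array(s['mtx']); d=np.linalg.inv(K)@[u,v,1]; d=np.array([d[0],-d[1],-d[2]])
    return np.array(s['eye'],float), rot(s['attitude'])@d
def onz(s,u,v,z):
    e,d=ray(s,u,v); return e+d*(z-e[2])/d[2]
def two(s1,p1,s2,p2):
    e1,d1=ray(s1,*p1); e2,d2=ray(s2,*p2)
    t=np.linalg.lstsq(np.c_[d1,-d2],e2-e1,rcond=None)[0]
    a=e1+t[0]*d1;b=e2+t[1]*d2
    return (a+b)/2, np.linalg.norm(a-b)
def proj(s,P):
    c=rot(s['attitude']).T@(np.array(P,float)-np.array(s['eye'],float)); q=np.array(s['mtx'])@[c[0],-c[1],-c[2]]; return q[:2]/q[2]
E
python3 - <<'E'
from h import *
import pickle
S={n:vision.snapshot(n) for n in('side','top')}
pickle.dump(S,open('s0.pkl','wb'))
for n in S: cv2.imwrite(f'pics/{n}0.png',S[n]['img']); print(n,{k:v for k,v in S[n].items() if k!='img'})
print(r.sense())
E
```

```text
pics
side {'mtx': array([[541.86692943,   0.        , 277.87491807],
       [  0.        , 541.86692943, 212.43755371],
       [  0.        ,   0.        ,   1.        ]]), 'eye': array([528.50779435, 864.24346485, 742.64281688]), 'attitude': array([  51.46194774,    1.34686516, -176.96436657])}
top {'mtx': array([[474.90135448,   0.        , 268.52252014],
       [  0.        , 474.90135448, 203.47250326],
       [  0.        ,   0.        ,   1.        ]]), 'eye': array([416.40783777,  65.63415735, 954.5449065 ]), 'attitude': array([ 10.87177825,   2.00376335, -91.66350675])}
{'time': 0.1, 'joint_pos': array([-7.52530975e+01,  7.51243098e+00,  8.53233644e+01, -5.89713631e-04,
        8.72635247e+01, -4.89339058e+00]), 'qd': array([ 2.12969327e-04, -1.68807320e-01, -2.13141530e-01, -2.30608868e-02,
        5.15926507e-02,  4.20461292e-02]), 'joint_efforts': array([ 8.89990424e-04, -5.70951390e+01, -5.01941800e+01, -1.21160574e-04,
        8.09111312e-03, -2.07325058e-05]), 'tool_pos': array([ 201.56201356, -564.62860786,  252.32900641]), 'tcp_rot': array([-1.79900992e+02, -7.88535429e-03,  1.96403150e+01]), 'ft_force': array([ 0.44046568,  0.40691479, -0.46150886]), 'wrist_torque': array([ 0.00246507,  0.00430851, -0.01169854]), 'grip_force': 0.0, 'finger_gap': 85.28465830275645}
```

View pics/side0.png

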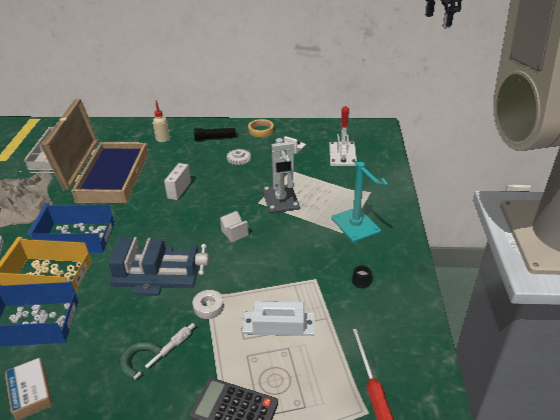

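View pics/top0.png

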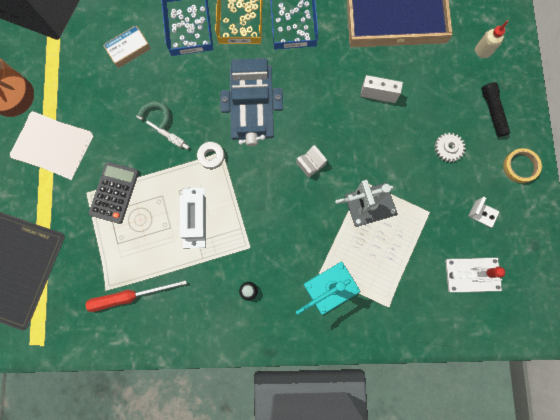

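Side view: the gauge (grey, black pad) hangs on the grey steel stand at (283,170). The teal stand at (358,200) and the toggle clamp at (343,150) are the lookalikes. Rest is at (279,318), ring (208,303), V-block (234,226), loupe (362,277). In the top view: grey stand (371,203), teal stand (332,288), rest (192,217), clamp (475,275). By the description (steel) I choose the grey stand at side (283,170) and top (371,203), and check it in a close crop.

```bash
python3 - <<'E'
from h import *
import pickle
S=pickle.load(open('s0.pkl','rb'))
a=cv2.resize(S['side']['img'][128:218,240:320],None,fx=5,fy=5,interpolation=cv2.INTER_CUBIC)
b=cv2.resize(S['top']['img'][170:236,325:407],None,fx=4.8,fy=4.8,interpolation=cv2.INTER_CUBIC)
c=np.zeros((450,800,3),np.uint8);c[:,:400]=a;c[:b.shape[0],402:402+b.shape[1]]=b[:,:398]
cv2.imwrite('pics/crop1.png',c)
s,t=S['side'],S['top']
print('rest',onz(t,192,217,35),onz(s,279,318,35))
E
```

```text
rest [572.21106825 244.461236    35.        ] [575.17235853 262.67900936  35.        ]
```

View pics/crop1.png

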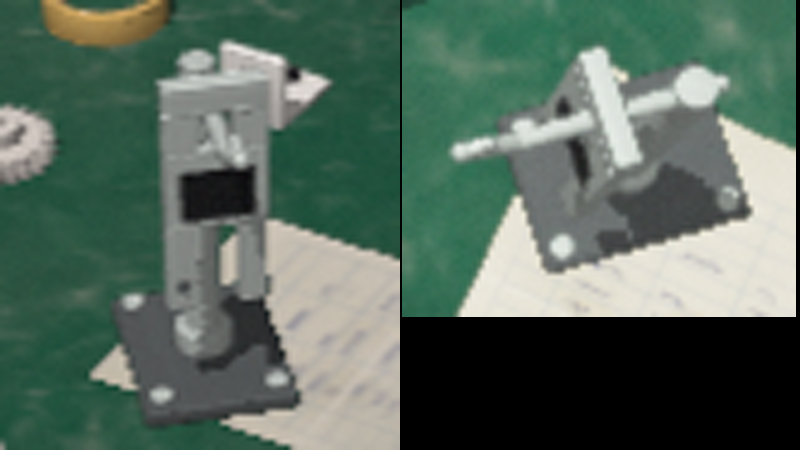

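Crop: grey stand with dark base, gauge on the tube. The hook points left in the top picture, with the post top at top-pixel (387,188), hook tip (337,201), and gauge top edge from (364.6,180) to (372,204). The choice is confirmed.

```bash
python3 - <<'E'
from h import *
import pickle
S=pickle.load(open('s0.pkl','rb'));s,t=S['side'],S['top']
T=lambda x,y:((x-402)/4.8+325,(y)/4.8+170)
D=lambda x,y:(x/5+240,y/5+128)
post=onz(t,*T(698,87),158);print('post',post,'side',onz(s,*D(197,62),158))
# base corners at z=10: 
for p in [(498,120),(710,60),(750,212),(550,270)]: print('base',onz(t,*T(*p),10))
for z in (150,165): print('tip',z,onz(t,*T(458,151),z))
print(two(t,T(458,151),s,D(240,155)))
print('gauge top',onz(t,*T(588,52),169),onz(t,*T(606,50),169),onz(t,*T(640,160),169),onz(t,*T(617,168),169))
print('gauge top side',onz(s,*D(160,80),169),onz(s,*D(270,75),169))
# rest mask in top
for n,box,z in (('top',(165,170,225,265),35),('side',(235,290,325,345),35)):
    im=S[n]['img'];x0,y0,x1,y1=box
    hsv=cv2.cvtColor(im[y0:y1,x0:x1],cv2.COLOR_BGR2HSV)
    m=((hsv[...,1]<40)&(hsv[...,2]>150)).astype(np.uint8)
    cs=max(cv2.findContours(m,cv2.RETR_EXTERNAL,cv2.CHAIN_APPROX_NONE)[0],key=cv2.contourArea)
    c,wh,a=cv2.minAreaRect(cs); b=cv2.boxPoints((c,wh,a))+[x0,y0]
    print(n,c,wh,a,[onz(S[n],*p,z).round(1) for p in b])
c=np.zeros((600,800,3),np.uint8)
a=cv2.resize(t['img'][175:260,155:230],None,fx=5,fy=5,interpolation=cv2.INTER_CUBIC);c[:425,:375]=a
a=cv2.resize(s['img'][290:345,235:320],None,fx=4.9,fy=5,interpolation=cv2.INTER_CUBIC);c[:275,380:380+a.shape[1]]=a[:,:420]
cv2.imwrite('pics/crop2.png',c)
E
```

```text
post [ 589.65362092 -113.09694439  158.        ] side [ 590.67324063 -108.31669635  158.        ]
base [610.71566574 -61.73414935  10.        ]
base [ 633.30608618 -152.20583123   10.        ]
base [ 567.83699528 -163.73613      10.        ]
base [546.32631019 -79.45011639  10.        ]
tip 150 [571.10918961 -27.94320579 150.        ]
tip 165 [568.22492516 -26.1985419  165.        ]
(array([568.86325796, -26.23035553, 165.36186131]), np.float64(1.3952296298475015))
gauge top [601.26867526 -73.22413784 169.        ] [601.75459813 -79.55881678 169.        ] [561.99927367 -88.63443338 169.        ] [559.45183813 -80.48677979 169.        ]
gauge top side [603.75921403 -75.81369855 169.        ] [559.43225989 -80.30818815 169.        ]
top (29.499996185302734, 46.99999237060547) (58.99999237060547, 93.99998474121094) 0.0 [array([481.6, 297. ,  35. ]), array([670.1, 299.3,  35. ]), array([665.5, 180. ,  35. ]), array([478. , 182.1,  35. ])]
side (44.5, 27.0) (54.0, 89.0) 90.0 [array([656.9, 201. ,  35. ]), array([498.7, 196.1,  35. ]), array([500.3, 314. ,  35. ]), array([643.3, 318.9,  35. ])]
```

View pics/crop2.png

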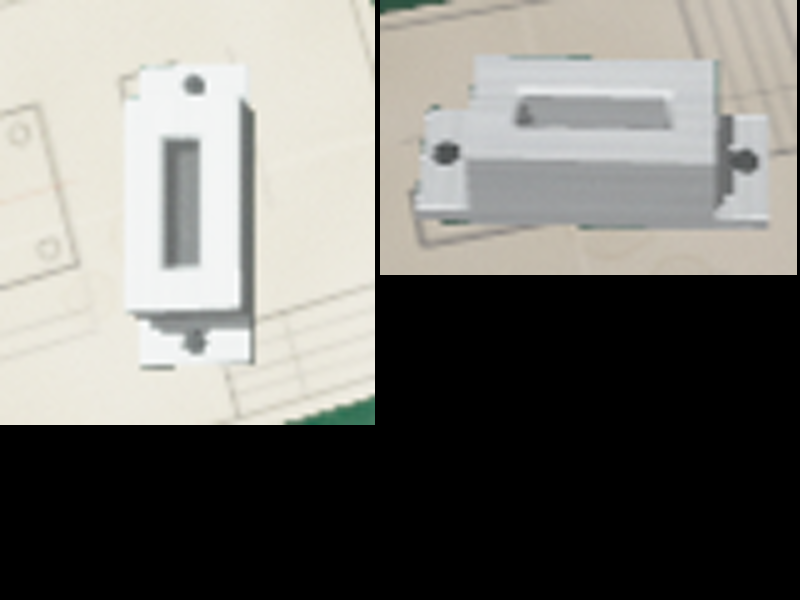

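Slot corners are visible in both crops (top crop about (162,138)–(200,267)). The gauge centre is near (581,-80) with its top at 169, and the hook direction is about (-0.24,0.97). The bend is about 62 mm from the post. I'm moving over the gauge now.

>>> step_arm --targets '[[[16,20,10,0,0,0.06],[32,40,20,0,0,0.12],[48,60,30,0,0,0.18],[64,80,40,0,0,0.25],[80,100,50,0,0,0.31],[96,122,50,0,0,0.37],[112,143,50,0,0,0.43],[128,163,50,0,0,0.5],[144,184,50,0,0,0.56],[160,204,50,0,0,0.62],[175,223,50,0,0,0.68],[190,243,50,0,0,0.74]]]' --fingers -1

```text
time: 1.1
tool_pos: [392.2, -320.9, 302.8]
tcp_rot: [-180.0, -0.0, 62.2]
ft_force: [-0.1, 0.1, 0.7]
finger_gap: 85.6
grip_force: 0.0
```

>>> step_arm --targets '[[[16,20,0,0,0,0.06],[32,40,0,0,0,0.12],[48,60,0,0,0,0.18],[64,80,0,0,0,0.25],[80,100,0,0,0,0.31],[96,122,0,0,0,0.37],[112,143,0,0,0,0.43],[128,163,0,0,0,0.5],[150,192,0,0,0,0.58],[170,218,0,0,0,0.66],[190,242,0,0,0,0.735],[190,242,0,0,0,0.735]]]'

```text
time: 2.1
tool_pos: [583.7, -75.6, 302.2]
tcp_rot: [180.0, -0.1, 104.7]
ft_force: [0.9, 0.0, -0.9]
finger_gap: 85.8
grip_force: 0.0
```

```bash
python3 - <<'E'
from h import *
import pickle
S=pickle.load(open('s0.pkl','rb'));s,t=S['side'],S['top']
T=lambda x,y:(x/5+155,y/5+175)
D=lambda x,y:((x-380)/4.9+235,y/5+290)
A=np.array([onz(t,*T(*p),35) for p in [(162,138),(199,138),(200,267),(162,268)]]);print(A.round(1),A.mean(0))
A=np.array([onz(s,*D(*p),35) for p in [(517,92),(668,92),(674,129),(513,129)]]);print(A.round(1),A.mean(0))
w=vision.snapshot('wrist');pickle.dump(w,open('w1.pkl','wb'));cv2.imwrite('pics/w1.png',w['img'])
print(w['eye'],w['attitude'],r.sense()['tool_pos'],r.sense()['tcp_rot'],r.sense()['joint_pos'])
E
```

```text
[[601.5 253.7  35. ]
 [601.  238.9  35. ]
 [549.3 238.5  35. ]
 [549.4 253.5  35. ]] [575.30743258 246.1565891   35.        ]
[[603.8 242.4  35. ]
 [550.9 240.7  35. ]
 [548.4 257.   35. ]
 [604.  258.8  35. ]] [576.76992772 249.709884    35.        ]
[563.33470814   6.1259315  423.02827869] [-1.87903653e+01 -9.40363059e-03  1.47091369e+01] [582.51167904 -77.53609726 302.18906762] [-1.79930636e+02 -7.21382851e-02  1.04414929e+02] [-1.25993934e+01  4.76365619e+00  8.31009000e+01  3.27861877e-02
  9.22300056e+01 -2.70131174e+01]
```

View pics/w1.png

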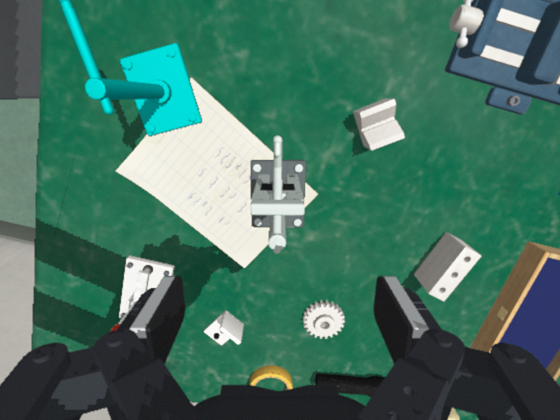

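Wrist view: post top at (278,242), gauge top strip x 250–305, y 204–214, hook tip about (278,138). Teal decoy upper left. Getting numbers from these.

```bash
python3 - <<'E'
from h import *
import pickle
S=pickle.load(open('s0.pkl','rb'));s,t=S['side'],S['top'];w=pickle.load(open('w1.pkl','rb'))
im=w['img'][120:255,240:320]
post=onz(w,278,241.5,158);print('post',post)
print('gauge',[onz(w,*p,169).round(1) for p in [(250,204),(305,204),(305,214),(250,214)]])
T=lambda x,y:((x-402)/4.8+325,(y)/4.8+170)
print('tip',two(w,(278,138),t,T(458,151)))
h=np.array([-np.sin(np.radians(14)),np.cos(np.radians(14))])
for z in(163,166): print('tip dist',z,(onz(w,278,137,z)-post)[:2]@h,(onz(w,278,137,z)-post)[:2])
cv2.imwrite('pics/w1c.png',cv2.resize(im,None,fx=4.4,fy=4.4,interpolation=cv2.INTER_CUBIC))
E
```

```text
post [ 592.78229271 -108.97585107  158.        ]
gauge [array([561.7, -78.3, 169. ]), array([604.1, -67.2, 169. ]), array([606.5, -75.3, 169. ]), array([563.7, -86.6, 169. ])]
tip (array([570.64531343, -26.08077765, 152.39185021]), np.float64(3.147831903712445))
tip dist 163 89.30444076200331 [-22.58957555  86.40616005]
tip dist 166 89.64481538494671 [-22.66869782  86.73722738]
```

View pics/w1c.png

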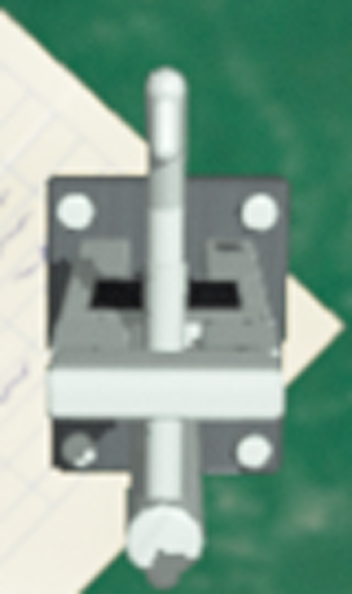

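```bash
python3 - <<'E'
from h import *
import pickle
w=pickle.load(open('w1.pkl','rb'))
post=onz(w,277.5,241.5,158)
f=lambda v,z:(onz(w,277.5,v,z)-post)[:2]
for n,v,z in(('tubeend',179.5,150),('bend',167,152),('tip',135,165),('gfront',204,169),('gback',214.5,169)):
    d=f(v,z);print(n,np.linalg.norm(d),np.degrees(np.arctan2(-d[0],d[1])))
E
```

```text
tubeend 52.92634507984904 14.664494399952204
bend 63.898816833930375 14.651945556349808
tip 91.02443512313805 14.614510342612633
gfront 37.520425785394806 14.567109173440166
gback 28.64692911749444 14.547205546770687
```

>>> step_arm --targets '[[[0,0,-12,0,0,0],[0,0,-25,0,0,0],[0,0,-38,0,0,0],[0,0,-51,0,0,0],[0,0,-64,0,0,0],[0,0,-77,0,0,0],[0,0,-90,0,0,0],[0,0,-103,0,0,0],[0,0,-116,0,0,0],[0,0,-129,0,0,0],[0,0,-142,0,0,0],[0,0,-149,0,0,0]]]'

```text
time: 3.15
tool_pos: [580.9, -79.9, 151.8]
tcp_rot: [-179.9, -0.1, 104.2]
ft_force: [-0.3, 0.0, -0.6]
finger_gap: 85.7
grip_force: 0.0
```

>>> step_arm --targets '[[[0,0,0,0,0,0],[0,0,0,0,0,0],[0,0,0,0,0,0],[0,0,0,0,0,0],[0,0,0,0,0,0],[0,0,0,0,0,0],[0,0,0,0,0,0],[0,0,0,0,0,0]]]' --fingers 1 --newtons 60

```text
time: 3.82
tool_pos: [582.6, -80.3, 155.6]
tcp_rot: [179.9, 0.1, 104.2]
ft_force: [-0.1, 0.4, 6.0]
finger_gap: 43.3
grip_force: 61.0
```

```bash
python3 - <<'E'
from h import *
S=r.sense();print(S)
w=vision.snapshot('wrist');s=vision.snapshot('side')
c=np.zeros((450,800,3),np.uint8)
c[:,:400]=cv2.resize(w['img'][60:285,180:380],None,fx=2,fy=2);c[:,402:802]=cv2.resize(s['img'][118:208,240:320],(400,450))[:,:398]
cv2.imwrite('pics/g1.png',c)
E
```

```text
{'time': 3.8167, 'joint_pos': array([-1.28393715e+01,  9.27130290e+00,  9.36714643e+01, -2.20692743e-03,
        7.69195847e+01, -2.69929947e+01]), 'qd': array([0.04042673, 0.08220879, 0.06731492, 0.00729642, 0.01609396,
       0.01789316]), 'joint_efforts': array([ 4.77686976e-03, -5.28459871e+01, -4.46171629e+01, -1.72882079e-02,
        8.51758174e-02, -4.48056953e-04]), 'tool_pos': array([582.55961745, -80.27554225, 155.59502831]), 'tcp_rot': array([1.79878323e+02, 6.43924252e-02, 1.04154052e+02]), 'ft_force': array([-0.06258398,  0.37220304,  6.03926997]), 'wrist_torque': array([-0.01754467, -0.05039196, -0.00065212]), 'grip_force': 60.978679563850164, 'finger_gap': 43.34835002604565}
```

View pics/g1.png

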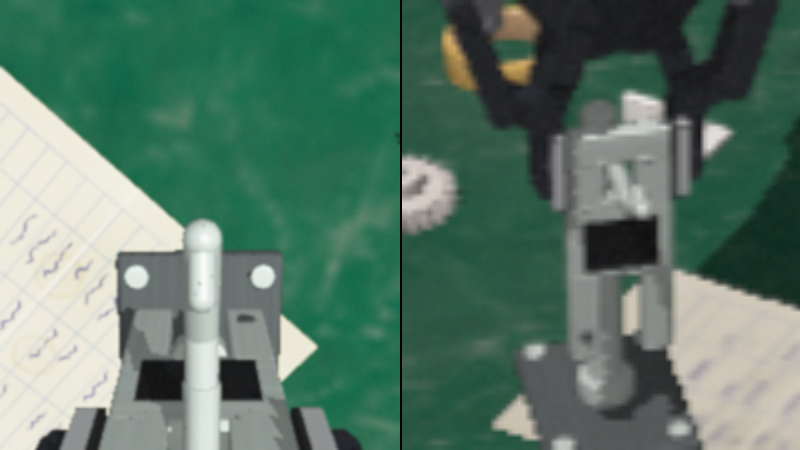

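The grip is good: gap 43, gauge square between the pads, hook passing through the eye. Next I lift 4 mm to centre the eye on the hook.

>>> step_arm --targets '[[[0,0,1,0,0,0],[0,0,2,0,0,0],[0,0,3,0,0,0],[0,0,4,0,0,0],[0,0,4,0,0,0],[0,0,4,0,0,0]]]'

```text
time: 4.42
tool_pos: [581.5, -80.1, 158.0]
tcp_rot: [-180.0, -0.0, 104.2]
ft_force: [-1.2, -0.5, -0.8]
finger_gap: 43.3
grip_force: 61.0
```

>>> step_arm --targets '[[[-0.6,2.4,0,0,0,0],[-1.2,4.8,0,0,0,0],[-1.8,7.2,0,0,0,0],[-2.5,9.7,0,0,0,0],[-3.1,12.1,0,0,0,0],[-3.7,14.5,0,0,0,0],[-4.4,17,0,0,0,0],[-5,19.4,0,0,0,0],[-5.6,21.8,0,0,0,0],[-6.2,24.2,0,0,0,0],[-6.2,24.2,0,0,0,0],[-6.2,24.2,0,0,0,0]]]'

```text
time: 5.42
tool_pos: [575.5, -55.8, 158.3]
tcp_rot: [-180.0, 0.0, 104.2]
ft_force: [0.8, -0.0, -3.3]
finger_gap: 43.1
grip_force: 61.1
```

>>> step_arm --targets '[[[-0.2,0.9,0,0,0,0],[-0.5,1.9,0,0,0,0],[-0.8,2.9,0,0,0,0],[-1,3.9,0,0,0,0],[-1,3.9,0,0,0,0]]]'

```text
time: 5.83
tool_pos: [574.4, -51.8, 158.3]
tcp_rot: [-180.0, -0.0, 104.2]
ft_force: [-0.3, -0.0, -1.9]
finger_gap: 43.3
grip_force: 61.1
```

>>> step_arm --targets '[[[-0.2,0.7,0,0,0,0],[-0.4,1.5,0,0,0,0],[-0.5,1.9,0,0,0,0],[-0.5,1.9,0,0,0,0]]]'

```text
time: 6.17
tool_pos: [574.0, -50.0, 158.3]
tcp_rot: [-180.0, -0.0, 104.2]
ft_force: [-0.5, -0.6, -1.3]
finger_gap: 43.2
grip_force: 61.1
```

>>> step_arm --targets '[[[-0.2,0.7,0,0,0,0],[-0.4,1.5,0,0,0,0],[-0.4,1.5,0,0,0,0]]]'

```text
time: 6.42
tool_pos: [573.7, -48.6, 158.5]
tcp_rot: [180.0, 0.0, 104.1]
ft_force: [-0.1, -0.4, -1.0]
finger_gap: 43.3
grip_force: 61.0
```

>>> step_arm --targets '[[[-0.1,0.5,0,0,0,0],[-0.2,1,0,0,0,0],[-0.2,1,0,0,0,0]]]'

```text
time: 6.67
tool_pos: [573.6, -47.8, 158.6]
tcp_rot: [180.0, 0.0, 104.1]
ft_force: [-0.4, -2.4, -0.3]
finger_gap: 42.9
grip_force: 61.0
```

>>> step_arm --targets '[[[-0.1,0.5,0,0,0,0],[-0.2,1,0,0,0,0],[-0.2,1,0,0,0,0]]]'

```text
time: 6.92
tool_pos: [573.5, -47.0, 158.7]
tcp_rot: [180.0, 0.0, 104.1]
ft_force: [0.3, -4.6, 1.7]
finger_gap: 43.2
grip_force: 61.0
```

Contact found at about 33 mm of slide. Now I back off 2.5 mm, then tilt 15° around the bend.

>>> step_arm --targets '[[[0.3,-1.2,0.3,0,0,0],[0.6,-2.4,0.6,0,0,0],[0.8,-3,0.7,0.06,0.016,0],[0.95,-3.7,0.8,0.127,0.033,0],[1.1,-4.2,0.85,0.19,0.049,0],[1.2,-4.75,0.9,0.254,0.065,0],[1.2,-4.75,0.9,0.254,0.065,0],[1.2,-4.75,0.9,0.254,0.065,0]]]'

```text
time: 7.58
tool_pos: [574.0, -52.0, 158.1]
tcp_rot: [-179.8, -15.0, 104.0]
ft_force: [-0.5, -0.1, -2.1]
finger_gap: 43.2
grip_force: 61.3
```

>>> step_arm --targets '[[[-0.2,0.9,1.0,0.064,0.016,0],[-0.4,1.75,2.0,0.127,0.033,0],[-0.7,2.65,3.1,0.19,0.049,0],[-0.9,3.55,4.2,0.254,0.065,0],[-0.9,3.55,4.2,0.254,0.065,0],[-0.9,3.55,4.2,0.254,0.065,0]]]'

```text
time: 8.08
tool_pos: [573.2, -47.8, 162.5]
tcp_rot: [-179.8, -29.9, 104.0]
ft_force: [-0.2, -0.7, -3.1]
finger_gap: 43.1
grip_force: 61.5
```

Free at 30°. Probing perpendicular to the rising piece to find its lower side.

>>> step_arm --targets '[[[0.12,-0.5,0.85,0,0,0],[0.2,-0.75,1.3,0,0,0],[0.2,-0.75,1.3,0,0,0]]]'

```text
time: 8.33
tool_pos: [574.0, -48.0, 165.4]
tcp_rot: [-179.9, -29.9, 104.2]
ft_force: [0.6, 0.5, -2.4]
finger_gap: 42.8
grip_force: 61.5
```

>>> step_arm --targets '[[[0.06,-0.24,0.43,0,0,0],[0.12,-0.48,0.87,0,0,0],[0.12,-0.48,0.87,0,0,0]]]'

```text
time: 8.58
tool_pos: [573.9, -48.9, 165.9]
tcp_rot: [-179.9, -30.0, 104.2]
ft_force: [-1.1, 0.3, -2.3]
finger_gap: 42.7
grip_force: 61.5
```

>>> step_arm --targets '[[[0.06,-0.24,0.43,0,0,0],[0.12,-0.48,0.87,0,0,0],[0.12,-0.48,0.87,0,0,0]]]'

```text
time: 8.83
tool_pos: [573.8, -49.2, 166.1]
tcp_rot: [-179.9, -30.1, 104.1]
ft_force: [1.0, 2.0, -2.8]
finger_gap: 43.1
grip_force: 61.6
```

>>> step_arm --targets '[[[0.06,-0.24,0.43,0,0,0],[0.06,-0.24,0.43,0,0,0],[0.06,-0.24,0.43,0,0,0]]]'

```text
time: 9.08
tool_pos: [573.8, -49.3, 166.3]
tcp_rot: [-179.8, -30.1, 104.1]
ft_force: [1.2, 5.0, -7.1]
finger_gap: 42.6
grip_force: 62.0
```

>>> step_arm --targets '[[[0.06,-0.24,0.43,0,0,0],[0.06,-0.24,0.43,0,0,0],[0.06,-0.24,0.43,0,0,0]]]'

```text
time: 9.33
tool_pos: [573.8, -49.4, 166.5]
tcp_rot: [-179.8, -30.1, 104.1]
ft_force: [1.5, 6.4, -9.4]
finger_gap: 42.4
grip_force: 62.6
```

>>> step_arm --targets '[[[-0.17,0.68,-1.2,0,0,0],[-0.35,1.35,-2.4,0,0,0],[-0.6,2.2,-1.9,0,0,0],[-0.8,3,-1.4,0,0,0],[-1,3.85,-0.9,0,0,0],[-1.2,4.7,-0.4,0,0,0],[-1.2,4.7,-0.4,0,0,0],[-1.2,4.7,-0.4,0,0,0]]]'

```text
time: 10.0
tool_pos: [572.9, -45.3, 167.1]
tcp_rot: [-179.9, -30.0, 104.1]
ft_force: [-0.3, 0.5, -2.0]
finger_gap: 42.9
grip_force: 63.3
```

>>> step_arm --targets '[[[-0.2,0.84,0.5,0,0,0],[-0.43,1.68,1,0,0,0],[-0.65,2.5,1.5,0,0,0],[-0.65,2.5,1.5,0,0,0]]]'

```text
time: 10.33
tool_pos: [572.2, -42.6, 168.5]
tcp_rot: [-179.9, -30.0, 104.1]
ft_force: [-0.1, 0.5, -1.3]
finger_gap: 43.1
grip_force: 63.3
```

s is about 15 and the gauge is free. Continuing in small steps.

>>> step_arm --targets '[[[-0.2,0.84,0.5,0,0,0],[-0.43,1.68,1,0,0,0],[-0.65,2.5,1.5,0,0,0],[-0.65,2.5,1.5,0,0,0]]]'

```text
time: 10.67
tool_pos: [571.6, -40.1, 170.0]
tcp_rot: [-179.9, -30.0, 104.1]
ft_force: [0.0, -0.6, -2.3]
finger_gap: 43.3
grip_force: 63.3
```

>>> step_arm --targets '[[[-0.2,0.84,0.5,0,0,0],[-0.43,1.68,1,0,0,0],[-0.65,2.5,1.5,0,0,0],[-0.65,2.5,1.5,0,0,0]]]'

```text
time: 11.0
tool_pos: [571.0, -37.6, 171.6]
tcp_rot: [-179.9, -30.0, 104.1]
ft_force: [-0.3, -0.2, -2.8]
finger_gap: 42.9
grip_force: 63.3
```

>>> step_arm --targets '[[[-0.2,0.84,0.5,0,0,0],[-0.43,1.68,1,0,0,0],[-0.65,2.5,1.5,0,0,0],[-0.65,2.5,1.5,0,0,0]]]'

```text
time: 11.33
tool_pos: [570.3, -35.1, 173.0]
tcp_rot: [-179.9, -30.0, 104.1]
ft_force: [-0.1, 0.5, -2.7]
finger_gap: 42.7
grip_force: 63.3
```

>>> step_arm --targets '[[[-0.2,0.84,0.5,0,0,0],[-0.43,1.68,1,0,0,0],[-0.65,2.5,1.5,0,0,0],[-0.65,2.5,1.5,0,0,0]]]'

```text
time: 11.67
tool_pos: [569.6, -32.6, 174.6]
tcp_rot: [-179.9, -30.0, 104.1]
ft_force: [0.5, -0.3, -2.6]
finger_gap: 42.9
grip_force: 63.3
```

>>> step_arm --targets '[[[-0.2,0.84,0.5,0,0,0],[-0.43,1.68,1,0,0,0],[-0.65,2.5,1.5,0,0,0],[-0.65,2.5,1.5,0,0,0]]]'

```text
time: 12.0
tool_pos: [569.0, -30.1, 176.0]
tcp_rot: [-179.9, -30.0, 104.1]
ft_force: [-0.2, -0.5, -2.5]
finger_gap: 43.0
grip_force: 63.3
```

>>> step_arm --targets '[[[-0.2,0.84,0.5,0,0,0],[-0.43,1.68,1,0,0,0],[-0.65,2.5,1.5,0,0,0],[-0.9,3.4,2,0,0,0],[-1.1,4.2,2.5,0,0,0],[-1.3,5,3,0,0,0],[-1.3,5,3,0,0,0]]]'

```text
time: 12.58
tool_pos: [567.7, -25.1, 179.0]
tcp_rot: [-179.9, -30.0, 104.1]
ft_force: [-0.5, -0.4, -2.1]
finger_gap: 42.8
grip_force: 63.3
```

>>> step_arm --targets '[[[-0.3,1.26,0.75,0,0,0],[-0.65,2.5,1.5,0,0,0],[-1,3.8,2.25,0,0,0],[-1.3,5,3,0,0,0],[-2,7.5,4.5,0,0,0],[-2.6,10,6,0,0,0],[-2.6,10,6,0,0,0]]]'

```text
time: 13.17
tool_pos: [565.1, -14.8, 185.4]
tcp_rot: [-179.9, -30.0, 104.2]
ft_force: [0.0, 0.4, -2.2]
finger_gap: 42.9
grip_force: 63.3
```

```bash
python3 - <<'E'
from h import *
w=vision.snapshot('wrist');s=vision.snapshot('side');t=vision.snapshot('top')
c=np.zeros((480,800,3),np.uint8)
c[:,:400]=cv2.resize(w['img'][60:300,180:380],None,fx=2,fy=2);c[:,402:]=cv2.resize(s['img'][108:228,220:320],(398,480))
cv2.imwrite('pics/g2.png',c)
E
```

```text
(no output)
```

View pics/g2.png

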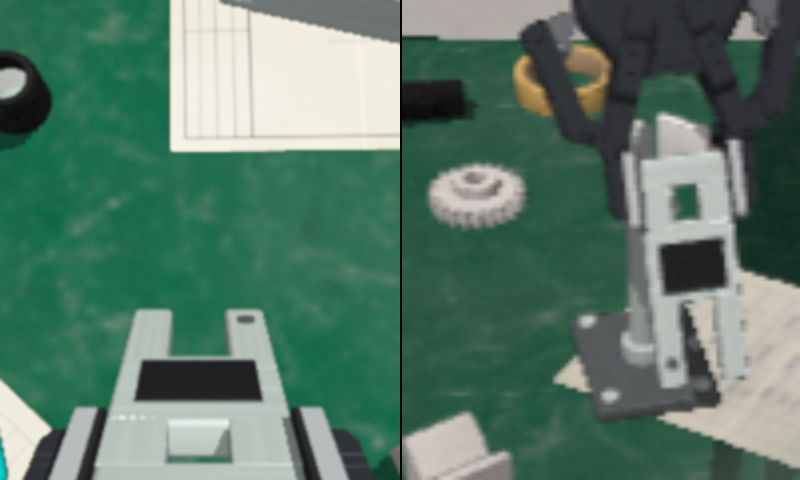

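The eye is empty and the gauge is off the hook. Next: carry it away, untilt, and turn it to the slot direction.

>>> step_arm --targets '[[[-1,5,4,0,0,0],[-2,12,9,0,0,0],[-2,20,15,0,0,0],[-2,29,21,0,0,0],[-1,38,27,-0.06,-0.016,0],[0,47,33,-0.127,-0.033,0],[2,56,39,-0.19,-0.049,0],[4,65,45,-0.254,-0.065,0],[6,74,45,-0.318,-0.081,0],[8,83,45,-0.381,-0.098,0],[10,92,45,-0.445,-0.114,0],[10,100,45,-0.508,-0.13,0]]]'

```text
time: 14.32
tool_pos: [575.4, 86.4, 231.4]
tcp_rot: [179.8, 0.1, 104.2]
ft_force: [-0.5, -0.1, -2.9]
finger_gap: 42.7
grip_force: 63.6
```

>>> step_arm --targets '[[[0,15,0,0,0,-0.02],[0,30,0,0,0,-0.04],[0,45,0,0,0,-0.06],[0,60,0,0,0,-0.09],[0,75,0,0,0,-0.12],[0,90,0,0,0,-0.14],[0,105,0,0,0,-0.17],[0,120,0,0,0,-0.19],[0,135,0,0,0,-0.21],[0,150,0,0,0,-0.237],[0,162,0,0,0,-0.237],[0,162,0,0,0,-0.237]]]'

```text
time: 15.32
tool_pos: [574.3, 249.8, 230.4]
tcp_rot: [180.0, -0.1, 90.8]
ft_force: [0.6, -0.3, -2.1]
finger_gap: 43.1
grip_force: 63.6
```

```bash
python3 - <<'E'
from h import *
import pickle
S=r.sense();print(S['tool_pos'],S['tcp_rot'])
W={n:vision.snapshot(n) for n in('wrist','side','top')};pickle.dump(W,open('w2.pkl','wb'))
c=np.zeros((600,800,3),np.uint8)
c[:420,:560]=W['wrist']['img']
c[:400,562:]=cv2.resize(W['side']['img'][230:350,230:330],(238,286))[:400] if 0 else cv2.resize(W['side']['img'][180:348,230:330],(238,400))
cv2.imwrite('pics/g3.png',c[:420])
E
```

```text
[574.29450512 249.78363568 230.38483084] [ 1.79990051e+02 -9.44656736e-02  9.07528906e+01]
```

View pics/g3.png

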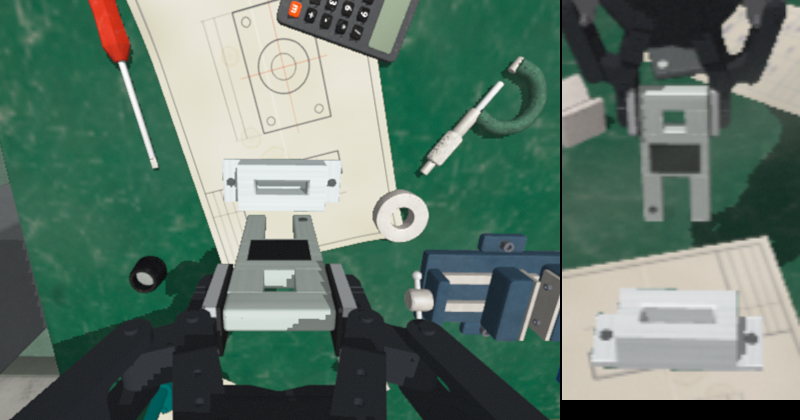

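Wrist view: slot about (254,179)–(311,194) on the rest, prong ends at y about 215, x 244–317. Loupe, ring and V-block undisturbed. I'll measure the slot against the prongs in this same view.

```bash
python3 - <<'E'
from h import *
import pickle
W=pickle.load(open('w2.pkl','rb'));w=W['wrist'];im=w['img']
c=cv2.resize(im[150:235,215:350],None,fx=5.8,fy=5.8,interpolation=cv2.INTER_CUBIC)
cv2.imwrite('pics/g4.png',c)
E
```

```text
(no output)
```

View pics/g4.png

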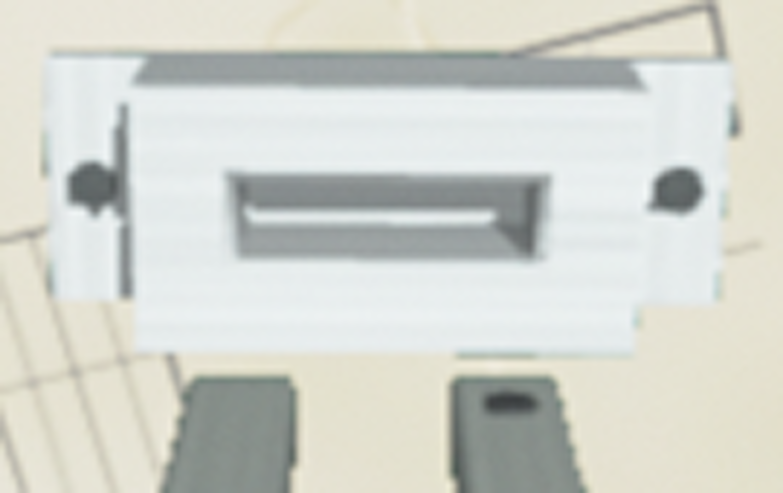

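Crop: slot corners (228,173),(550,177),(545,260),(237,258); prong front lower edges from (193,377) to (557,380).

```bash
python3 - <<'E'
from h import *
import pickle
W=pickle.load(open('w2.pkl','rb'));w=W['wrist']
f=lambda x,y:(x/5.8+215,y/5.8+150)
A=np.array([onz(w,*f(*p),35) for p in[(228,173),(550,177),(545,260),(237,258)]]);print(A.round(1),A.mean(0))
for z in(132,134,136):
    P=np.array([onz(w,*f(*p),z) for p in[(193,378),(296,379),(450,378),(557,380)]]);print(z,P.round(1)[:,:2].tolist(),P.mean(0), np.ptp(P[:,0]))
print(w['eye'],w['attitude'])
t=W['top'];
E
```

```text
[[551.3 257.1  35. ]
 [605.1 257.1  35. ]
 [604.9 242.7  35. ]
 [552.7 242.3  35. ]] [578.47787763 249.80894121  35.        ]
132 [[553.8, 255.5], [566.1, 255.5], [584.6, 255.9], [597.4, 255.8]] [575.50052723 255.68916161 132.        ] 43.643201822669766
134 [[554.0, 256.2], [566.2, 256.2], [584.5, 256.6], [597.2, 256.5]] [575.48606574 256.40565565 134.        ] 43.245004833689336
136 [[554.2, 256.9], [566.3, 257.0], [584.4, 257.3], [597.0, 257.3]] [575.47160425 257.12214969 136.        ] 42.84680784470913
[573.9155186  334.21836909 351.20407753] [-18.8256199   -0.02191327   0.80357612]
```

>>> step_arm --targets '[[[0.5,-0.2,-8,0,0,0],[1,-0.5,-16,0,0,0],[1.5,-0.8,-25,0,0,0],[2,-1,-34,0,0,0],[2.5,-1.2,-43,0,0,0],[2.5,-1.2,-52,0,0,0],[2.5,-1.2,-61,0,0,0],[2.5,-1.2,-70,0,0,0],[2.5,-1.2,-78,0,0,0],[2.5,-1.2,-85,0,0,0],[2.5,-1.2,-87,0,0,0],[2.5,-1.2,-87,0,0,0]]]'

```text
time: 16.47
tool_pos: [577.1, 245.4, 141.9]
tcp_rot: [-179.9, 0.0, 90.6]
ft_force: [0.9, -0.7, -2.3]
finger_gap: 43.0
grip_force: 63.6
```

```bash
python3 - <<'E'
from h import *
import pickle
S=r.sense();print(S['tool_pos'],S['tcp_rot'])
W={n:vision.snapshot(n) for n in('wrist','side','top')};pickle.dump(W,open('w3.pkl','wb'))
w=W['wrist'];a=proj(w,[578,250,38]).astype(int);print(a)
x0,y0=a[0]-70,a[1]-40
c=np.zeros((600,800,3),np.uint8)
c[:300]=cv2.resize(w['img'][y0:y0+54,x0:x0+144],(800,300),interpolation=cv2.INTER_CUBIC)
s=W['side'];b=proj(s,[578,250,38]).astype(int);x1,y1=b[0]-56,b[1]-21;print(x0,y0,x1,y1)
c[300:]=cv2.resize(s['img'][y1:y1+42,x1:x1+112],(800,300),interpolation=cv2.INTER_CUBIC)
cv2.imwrite('pics/g5.png',c)
E
```

```text
[577.07274768 245.37457513 141.88028121] [-1.79918430e+02  2.63006433e-02  9.05765233e+01]
[279 214]
209 174 221 290
```

View pics/g5.png

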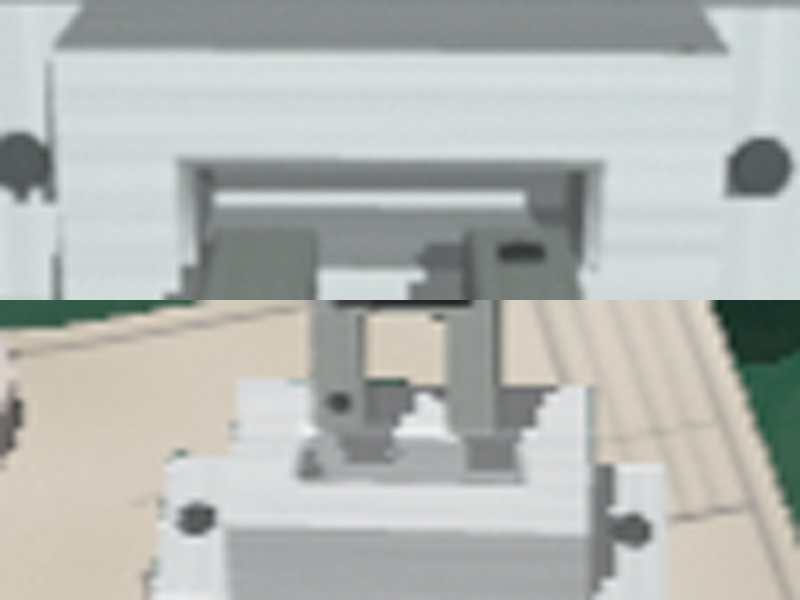

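Wrist crop: prongs 212–577 are centred between the slot edges (about 189–599). Slot far edge is at row 160, and the prong front lower edge at row 232. Working out y.

```bash
python3 - <<'E'
from h import *
import pickle
W=pickle.load(open('w3.pkl','rb'));w=W['wrist'];s=W['side']
k=800/144
f=lambda x,y:(x/k+209,y/k+174)
g=lambda x,y:(x/(800/112)+221,(y-300)/(300/42)+290)
print('wrist slot +y edge',onz(w,*f(180,160),35),onz(w,*f(604,160),35))
for z in(43,45.5,48): print('prongs +y face',z,onz(w,*f(212,232),z),onz(w,*f(577,232),z))
print('side slot +y edge',onz(s,*g(298,480),35),onz(s,*g(523,482),35))
for z in(43,45.5,48): print('side prong',z,onz(s,*g(316,432),z),onz(s,*g(497,434),z))
E
```

```text
wrist slot +y edge [550.85738971 257.22534809  35.        ] [605.27506029 257.84440138  35.        ]
prongs +y face 43 [555.55590834 250.34743892  43.        ] [601.35789379 250.8709916   43.        ]
prongs +y face 45.5 [555.80128322 251.25589905  45.5       ] [601.08160923 251.77348874  45.5       ]
prongs +y face 48 [556.04665809 252.16435917  48.        ] [600.80532467 252.67598589  48.        ]
side slot +y edge [603.07612838 257.47649304  35.        ] [549.72037521 256.3424857   35.        ]
side prong 43 [599.06010131 249.44457226  43.        ] [556.07228662 248.68030086  43.        ]
side prong 45.5 [598.80800015 251.64140355  45.5       ] [555.97379175 250.87986308  45.5       ]
side prong 48 [598.55589898 253.83823484  48.        ] [555.87529687 253.07942531  48.        ]
```

>>> step_arm --targets '[[[-0.2,1.2,0,0,0,0],[-0.4,2.4,0,0,0,0],[-0.5,3.6,0,0,0,0],[-0.5,3.6,-2,0,0,0],[-0.5,3.6,-4,0,0,0],[-0.5,3.6,-6,0,0,0],[-0.5,3.6,-8,0,0,0],[-0.5,3.6,-10,0,0,0],[-0.5,3.6,-12,0,0,0],[-0.5,3.6,-13,0,0,0],[-0.5,3.6,-13,0,0,0]]]'

```text
time: 17.53
tool_pos: [577.1, 248.7, 129.6]
tcp_rot: [-180.0, 0.0, 90.6]
ft_force: [0.2, -1.6, -2.4]
finger_gap: 43.2
grip_force: 63.7
```

>>> step_arm --targets '[[[0,0,-2,0,0,0],[0,0,-4,0,0,0],[0,0,-6,0,0,0],[0,0,-7,0,0,0],[0,0,-7,0,0,0]]]'

```text
time: 17.95
tool_pos: [576.8, 248.9, 122.2]
tcp_rot: [-180.0, 0.0, 90.6]
ft_force: [-0.1, -2.2, -3.9]
finger_gap: 43.1
grip_force: 63.6
```

>>> step_arm --targets '[[[0,0,-2,0,0,0],[0,0,-4,0,0,0],[0,0,-6,0,0,0],[0,0,-8,0,0,0],[0,0,-9,0,0,0],[0,0,-10,0,0,0],[0,0,-10,0,0,0]]]'

```text
time: 18.53
tool_pos: [577.0, 248.9, 112.6]
tcp_rot: [-180.0, 0.0, 90.6]
ft_force: [2.0, -4.0, -3.0]
finger_gap: 43.1
grip_force: 63.7
```

Prongs are well inside the slot with light contact on the +y wall. I ease y by -0.7 and continue down to the floor.

>>> step_arm --targets '[[[0,-0.4,-1,0,0,0],[0,-0.8,-3,0,0,0],[0,-0.8,-5,0,0,0],[0,-0.8,-7,0,0,0],[0,-0.8,-8,0,0,0],[0,-0.8,-8,0,0,0]]]'

```text
time: 19.03
tool_pos: [576.7, 248.5, 104.3]
tcp_rot: [-180.0, -0.0, 90.6]
ft_force: [0.2, -1.6, -2.0]
finger_gap: 43.2
grip_force: 63.6
```

>>> step_arm --targets '[[[0,0,-0.7,0,0,0],[0,0,-1.4,0,0,0],[0,0,-1.4,0,0,0]]]'

```text
time: 19.28
tool_pos: [577.0, 248.5, 103.9]
tcp_rot: [-180.0, -0.0, 90.6]
ft_force: [-2.6, -1.2, 2.6]
finger_gap: 43.1
grip_force: 64.1
```

>>> step_arm --targets '[[[0,0,0,0,0,0],[0,0,0,0,0,0],[0,0,0,0,0,0],[0,0,0,0,0,0],[0,0,0,0,0,0],[0,0,0,0,0,0]]]' --fingers -1

```text
time: 19.78
tool_pos: [577.1, 248.4, 103.6]
tcp_rot: [180.0, -0.0, 90.6]
ft_force: [-0.0, 0.1, 0.2]
finger_gap: 85.4
grip_force: 0.0
```

>>> step_arm --targets '[[[0,0,8,0,0,0],[0,0,16,0,0,0],[0,0,26,0,0,0],[0,0,38,0,0,0],[0,0,50,0,0,0],[0,0,64,0,0,0],[0,0,78,0,0,0],[0,0,92,0,0,0],[0,0,106,0,0,0],[0,0,120,0,0,0],[0,0,130,0,0,0],[0,0,130,0,0,0]]]'

```text
time: 20.78
tool_pos: [578.4, 248.8, 237.2]
tcp_rot: [179.7, -0.1, 90.6]
ft_force: [0.6, -0.1, 0.7]
finger_gap: 85.2
grip_force: 0.0
```

```bash
python3 - <<'E'
from h import *
s=vision.snapshot('side');w=vision.snapshot('wrist')
c=np.zeros((400,800,3),np.uint8)
c[:,:400]=cv2.resize(s['img'][235:345,225:335],(400,400),interpolation=cv2.INTER_CUBIC)
c[:,400:]=cv2.resize(w['img'][120:320,180:380],(400,400))
cv2.imwrite('pics/g6.png',c)
g=lambda x,y:(x/(400/110)+225,y/(400/110)+235)
print(proj(s,[577,249,117]),r.sense()['finger_gap'])
E
```

```text
[277.17154215 277.74185013] 85.57636859243087
```

View pics/g6.png

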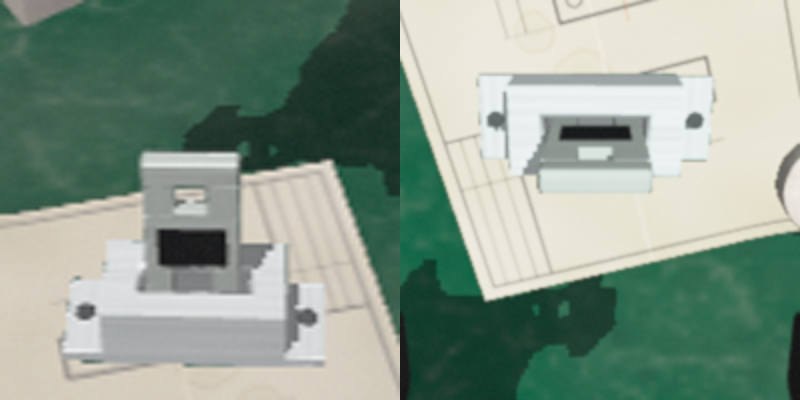

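The gauge stands upright in the slot. Its top edge is at side pixel (277,277.6), matching the predicted seated height of (277.2,277.7). Handing in.

```bash
python3 -c "
from bench import r
print(r.hand_in())"
```

```text
the job is handed in; nothing more can be done
None
```

The snap gauge is off the barbed hook and stands upright, prongs down, fully seated and released in the slotted rest; the job was handed in at about 21 s, with about 10 N the highest hook load seen in the readings and the bystanders left alone, but no verdict came back.

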